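# Set a round bar against the length stop of a V-rail

### The job

Take the longer of the two round aluminium bars from its wooden rest and lay it in the V-groove of the orange rail, on the open side of the bridge. Then push it along the groove, under the bridge, until its end bears against the nose of the stop screw, gently enough that the screw is not pushed back out of its setting, and leave it there. Leave the short bar and everything else on the bench where it is.

Things in the scene. Friction and masses are not known exactly. Their poses are not given: they have to be found in the camera images.
- long_bar: The bar to load: plain round aluminium bar, diameter 28 mm, length 130 mm, 0.15 to 0.3 kg, both ends alike and flat. Origin at its centre, on its axis; x along its length. At the start it lies level on one of the two wooden rests, left or right, axis 40 mm above the bench. Sliding it along the groove takes about 1 to 4 N.
- short_bar: The bar on the other rest, not to be moved: same material and diameter 28 mm, but 90 mm long. Origin at its centre, x along its length, axis 40 mm above the bench.
- long_rest: The wooden rest under the long bar, fixed, 100 mm along the bar (its x), 60 mm across (y). Origin at the centre of its underside. The bar lies on two saddles 12 mm wide, 40 mm across and 33 mm high at x = +-35 mm; between them it is free for 58 mm, with only the base plate, 8 mm thick, below.
- short_rest: The same wooden rest under the short bar, fixed.
- rail: Orange V-rail, fixed, 290 mm long, 60 mm wide. Origin at the centre of its underside; x runs along the groove towards the stop, z up. 90 degree V-groove over the full length, open at the tail (x = -145 mm); bottom 22 mm, steel edges 34 mm above the bench, 24 mm apart inside, 44 mm outside. A 28 mm bar in it has its axis 42 mm above the bench and stands out by more than half.
- groove_axis (a point): Point on the axis of a bar lying in the groove, 45 mm on the tail side of the rail's middle, 42 mm above the bench: with the bar's centre here, the bar lies in the open part, its front end 15 mm short of the bridge. Axes as the rail's.
- bridge (a point): Centre of the top of the orange bridge across the groove, 70 mm above the bench, 45 mm from the rail's middle towards the stop. It is 20 mm long along the groove, its opening 40 mm wide and 62 mm high above the bench: the bar slides through with 6 mm to spare above but cannot be lowered in beneath it.
- bracket_face (a point): On the bar's axis, on the tail-side face of the dark bracket (x = 125 mm on the rail, 50 mm wide, 68 mm high). From it the stop screw's flat nose, 16 mm across, sticks out towards the bridge by 6 to 44 mm, set differently each time and not measured: feel for it. Friction holds it: it stays put below about 12 N along the groove, above that it slides back.
- oil_bottle: Bystander: white plastic bottle, 60 mm wide, 150 mm high. Origin at the centre of its underside.
- paste_jar: Bystander: grey jar with dark lid, 70 mm wide, 60 mm high. Origin at the centre of its underside.
- collar: Bystander: steel ring, 48 mm outside, 16 mm high. Origin at the centre of its underside.
- square: Bystander: engineer's square lying flat, stock 90 mm along its x, 16 mm high, blade 140 mm along y. Origin under the centre of the stock.
- spanner: Bystander: steel spanner lying flat, about 180 mm long. Origin at its underside.
- hammer: Bystander: hammer lying on its side, about 260 mm long. Origin at its underside.
- vblock: Bystander: small dark steel V-block, 50 x 45 mm, 36 mm high. Origin at the centre of its underside.
There are look-alikes about, which are no part of the job. What is shaped like the long_bar but green is not meant.

How it is judged (in metres and radians):
On the way, in this order (a step that is already met when the one before it is completed fails the run):
1. the long bar lies in the V-groove, along it (y of long_bar in the frame of rail between -0.003 and 0.003 m and z of long_bar in the frame of rail between 0.0393 and 0.0443 m and angle between the x axis of long_bar and the x axis of rail, either way round below 0.05 rad), for 0.2 s.
2. the bar's end bears on the stop screw's nose (all of step 1 and contact force between long_bar and stop_screw_c0 above 0.5 N), for 0.02 s.
At the end, for the whole second after the job is handed in: The long bar lies at rest in the V-groove (within 3 mm sideways, 2.5 mm in height and 0.05 rad of the groove), its end within 2 mm of the stop screw's nose, and the nose is within 2 mm of where it was set at the start (all of step 1 and distance between long_bar and stop_screw_c0 below 0.072 m and distance of stop_screw_c0 from where it was at the start of the episode below 0.002 m and linear speed of long_bar below 0.01 m/s); the robot touches nothing.
It fails at once if the stop screw is pushed more than 2 mm out of its setting (distance of stop_screw_c0 from where it was at the start of the episode above 0.002 m).
It fails at once if the short bar or another thing on the bench is displaced by more than 15 mm (distance of any of short_bar, oil_bottle, paste_jar, collar, square, spanner, hammer, vblock from where it was at the start of the episode above 0.015 m).
It also fails if it takes over 56 s, if anything falls off the work surface, if the arm or the gripper's body presses on something with over 40 N, if the wrist force passes 120 N, or if a joint passes its speed limit or range.

### The arm

A 6-joint arm with a two-finger parallel gripper is mounted at the origin on the work surface. World frame = base frame: x ahead of the robot, y to its left, z up, the work surface at z = 0. Lengths are in mm, angles in rad, forces in N, time in s.
With the tool pointing down it reaches from about 275 to 725 mm from the base axis. Payload 15.9 kg.
Tool frame: the origin (TCP) lies midway between the tips of the shut fingers; the grasp point (between the pads) lies 19 mm behind it; z points along the fingers, y is the line along which they close (so a half turn about z gives the same grasp; the last joint's range is limited). The gripper opens to 85 mm and grips with 20 to 120 N. Pads are 22 mm wide; open, the fingers measure 114 mm over their backs; the gripper's body (76 mm by 85 mm) begins 54 mm behind the grasp point. The pads swing forward as they close: fully open they stand 13 mm farther back than shut.
Start: joints at [1.123, 0.213, -0.034, 1.323, 0, 1.571], TCP at [216.484, 450.689, 231.306] pointing down, gripper open.
Joint ranges: [-2.98, 2.98], [-0.74, 1.72], [-1.14, 1.35], [-2.1, 2.04], [-1.57, 1.44], [-3.14, 3.14]. Speed limits (rad/s): [1.89, 1.89, 2.39, 2.57, 3.14, 3.14].

### API

Orientations are given as a unit quaternion [x, y, z, w].
In Python, from bench import r, grab_frame, ticket, look_for, masks_of, landmark_of gives the robot as it stands.
- The arm moves only by the tool step_arm, never from a script. Its argument "moves" is one flat list of numbers, 5 for each row, row after row: the gripper's target within -1 to 1 (fully open at 1, half-way at 0, shut at -1), then the shift along the world's x, y, z in cm, then the turn about the world's z in units of 6 degrees (1.0 is 6 degrees). In form: [grip, dx, dy, dz, turn, grip, dx, dy, dz, turn, ...]. A call has 1 to 10 rows; each row shifts and turns the commanded pose from where the row before left it; what a row does not reach is not made up. A row lasts 1/10 s, in which the tool goes at most 50 mm and 8.59 degrees, less where a joint would pass 70% of its speed; a pose out of reach is approached as far as the arm can. A call is refused whole if a number of a shift passes 5 or a number of a turn 1, either way. A call with a gripper value outside its range is refused whole. The fingers move at their own pace and stop on an object; "force" is the grip in N (left out, the last holds). Time passes only in rows, so rows that do not move let the fingers close. It gives the time, the measured TCP pose, the force, the opening and the grip force at its end, in the units of the state.
- r.observe(): the state, without advancing time (a new reading comes with each control period).
- grab_frame(name): name is "scene" or "side" or "wrist"; returns a dict with "frame" (384x512x3 uint8, red, green, blue), "mtx" (3x3 intrinsics, pixels), "R" (3x3) and "t" (3): a world point X has camera coordinates R X + t. Camera axes: x right, y down, z forward; pixel columns grow to the right and rows downward; lengths in mm; the calibration is good to about 2 mm. A picture is of the moment at which its call begins. There is no depth.
- ticket.sign_off(): hands the job in; it is judged then, once.
Trained networks look in a picture, given as the dict that the camera call returned (one of the last four; its "shot" number tells which), for a name from the list of things; names that differ only in an ending like _2 or _b are one class to them, and where a whole thing is asked for, a point or a joint stands for the part that bears it (a point fixed in the world has none). Each returns a list of dicts, best first, with "score" (0 to 1); they miss things now and then, are a little off and sometimes report something else, mostly with a low value. They report only what shows in the picture. A call takes as long as a camera call. They do not tell look-alikes from the thing itself.
- look_for(picture, thing): "xy" ([column, row] in pixels, amid what is visible of it).
- masks_of(picture, thing): "region" (384x512 bool, what is visible of it) and "xy" ([column, row] in pixels, amid what is visible of it).
- landmark_of(picture, thing): "xy" ([column, row] in pixels: a listed point, or the origin of a listed thing).
The state is a dict: "time_s": time; "qpos": joint angles; "qd": joint speeds; "tau": joint torques, N m; "position": TCP position; "tcp_rot": TCP orientation; "wrist_force": force on the tool from outside, world axes, zero at the start; "wrist_torque": the same for the moment, N m; "grip_width": finger opening in mm; "grasp_force": force on a finger pad.
Only numpy, scipy, OpenCV 4.12 (cv2) and the standard library are available. Lean on these libraries where they do the work, as an engineer would, in place of code of your own. Each camera call takes 0.05 s, during which the arm holds its last target. There are 200 camera calls.

## Working session

There is one attempt and no reset: what is moved stays moved. The work goes in short steps, Python scripts to look and compute and a tool call to move; the robot and the scene stay as the last step left them, time stands still between calls to the robot, and variables do not carry over. Pictures are saved under pics/ and viewed, at most 10 in all, crops included, and the job is handed in when it is done.

Besides the shell and the picture viewer there is one more tool, called by a JSON object that holds its "name" and its "arguments", one argument or row to a line. step_arm: Moves the arm, as the interface text tells. Its arguments: {"type":"object","properties":{"moves":{"type":"array","items":{"type":"number"}},"force":{"type":"number"}},"required":["moves"]}

```bash
mkdir -p pics; cat > h.py <<'E'
import numpy as np, cv2, json
from bench import r, grab_frame, ticket, look_for, masks_of, landmark_of
def P(c): return np.array(c["mtx"])@np.c_[np.array(c["R"]),np.array(c["t"])]
def tri(a,pa,b,pb):
    X=cv2.triangulatePoints(P(a),P(b),np.float64(pa).reshape(2,1),np.float64(pb).reshape(2,1)).ravel(); return X[:3]/X[3]
def onz(c,p,z):
    R=np.array(c["R"]);t=np.array(c["t"]).ravel();K=np.array(c["mtx"])
    d=R.T@np.linalg.inv(K)@np.array([p[0],p[1],1.]);o=-R.T@t
    return o+d*(z-o[2])/d[2]
def save(c,n): cv2.imwrite(f"pics/{n}.png",c["frame"][:,:,::-1])
E
cat > a.py <<'E'
from h import *
s=grab_frame("scene");d=grab_frame("side")
cv2.imwrite("pics/s0.png",s["frame"][:,:,::-1]);cv2.imwrite("pics/d0.png",d["frame"][:,:,::-1])
for n in "long_bar short_bar long_rest rail groove_axis bridge bracket_face oil_bottle paste_jar hammer".split():
    A=landmark_of(s,n);B=landmark_of(d,n)
    print(n,[(np.round(x["xy"]),round(x["score"],2)) for x in A[:3]],[(np.round(x["xy"]),round(x["score"],2)) for x in B[:3]])
    for x in A[:2]:
        for y in B[:2]: print("   ",np.round(tri(s,x["xy"],d,y["xy"])))
E
python3 a.py
```

```text
long_bar [(array([239., 179.]), 0.85), (array([337., 189.]), 0.78), (array([251., 159.]), 0.5)] [(array([246., 246.]), 0.75), (array([203., 292.]), 0.6), (array([148., 211.]), 0.55)]
    [ 450. -115.   46.]
    [ 340. -155.  -29.]
    [501.  95.  10.]
    [ 357.   74. -122.]
short_bar [(array([195., 172.]), 0.56), (array([305., 206.]), 0.52)] [(array([207., 192.]), 0.82), (array([244., 258.]), 0.34)]
    [ 522. -114.  177.]
    [ 464. -212.   70.]
    [466. 117.  39.]
    [463.  29. -61.]
long_rest [(array([240., 188.]), 0.54)] [(array([247., 262.]), 0.84)]
    [ 445. -122.    0.]
rail [(array([241., 240.]), 0.72)] [(array([281., 204.]), 0.88), (array([309., 223.]), 0.56)]
    [640.   2.  -4.]
    [658. -41. -27.]
groove_axis [(array([251., 232.]), 0.92)] [(array([275., 184.]), 0.96)]
    [641.  37.  45.]
bridge [(array([228., 212.]), 0.93)] [(array([290., 195.]), 0.67), (array([312., 223.]), 0.35)]
    [629. -46.  73.]
    [624. -95.  35.]
bracket_face [(array([208., 210.]), 0.61), (array([126., 210.]), 0.57)] [(array([309., 226.]), 0.69)]
    [ 622. -130.   37.]
    [ 705. -231.   77.]
oil_bottle [(array([362., 288.]), 0.77)] [(array([226., 144.]), 0.81)]
    [650. 350.  -5.]
paste_jar [(array([191., 171.]), 0.7)] [(array([286., 324.]), 0.56), (array([208., 194.]), 0.29), (array([308., 221.]), 0.27)]
    [ 432. -315.   -5.]
    [ 523. -123.  177.]
hammer [(array([126., 210.]), 0.69)] [(array([396., 292.]), 0.62), (array([333., 198.]), 0.15)]
    [ 695. -379.   -6.]
    [ 754. -198.  120.]
```

View pics/s0.png

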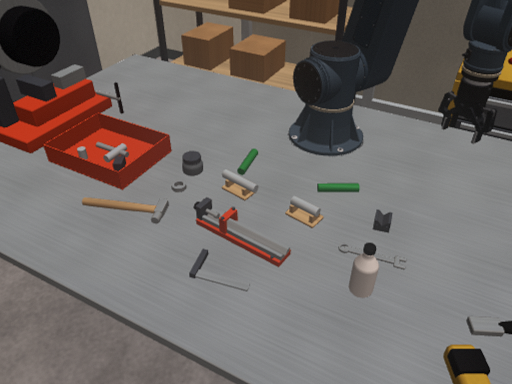

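View pics/d0.png

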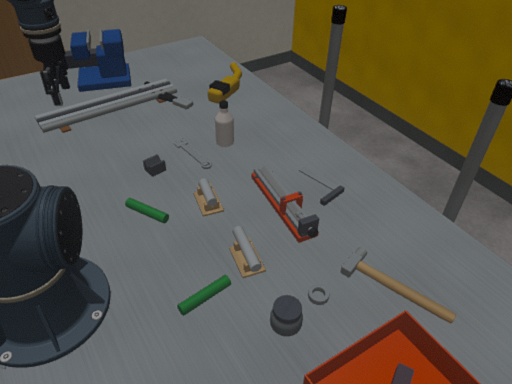

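The scene view shows the long bar at (239,180) and the side view shows it at (246,248). The rail's bracket end lies towards -y, and the two green look-alikes are separate from the bar. Next I'll get the bar's direction from the masks.

```bash
cat > b.py <<'E'
from h import *
s=grab_frame("scene");d=grab_frame("side")
E={}
for c,k,p in((s,"s",(239,179)),(d,"d",(246,246))):
    m=min(masks_of(c,"long_bar"),key=lambda m:np.hypot(*(np.array(m["xy"])-p)))
    ys,xs=np.nonzero(m["region"]);q=np.c_[xs,ys].astype(float)
    print(k,m["xy"],m["score"],len(q))
    v=cv2.fitLine(q.astype(np.float32),cv2.DIST_L2,0,.01,.01).ravel()
    l=(q-v[2:])@v[:2]; e=[v[2:]+v[:2]*l.min(),v[2:]+v[:2]*l.max()]
    w=[onz(c,x,44) for x in e];print(np.round(w),np.degrees(np.arctan2(*(w[1]-w[0])[[1,0]])),np.linalg.norm(w[1]-w[0]))
o=r.observe();print(o["position"],o["tcp_rot"],o["grip_width"])
from scipy.spatial.transform import Rotation as Q
print(Q.from_quat(o["tcp_rot"]).as_matrix().round(3))
E
python3 b.py
```

```text
s [239.9, 180.8] 0.9 310
[[ 438. -185.   44.]
 [ 465.  -45.   44.]] 79.2618023949117 143.1602250728973
d [245.5, 246.8] 0.8 562
[[ 462.  -46.   44.]
 [ 436. -191.   44.]] -100.05858716683079 146.99505039423062
[216.47177044 450.70461302 231.31079078] [ 2.22012192e-01  9.75043889e-01  1.33124497e-05 -1.56864263e-05] 85.27262596329868
[[-0.901  0.433 -0.   ]
 [ 0.433  0.901  0.   ]
 [ 0.     0.    -1.   ]]
```

{"name": "step_arm", "arguments": {
  "moves": [1,1.55,-3.77,0,-0.83,1,1.55,-3.77,0,-0.83,1,1.55,-3.77,0,-0.83,1,1.55,-3.77,0,-0.83,1,1.55,-3.77,0,-0.83,1,1.55,-3.77,0,-0.83,1,1.55,-3.77,0,-0.83,1,1.55,-3.77,0,-0.83]
}}

```text
time_s: 2.1
position: [340.8, 147.6, 231.5]
tcp_rot: [0.542, 0.84, 0.0, 0.0]
wrist_force: [1.2, 0.7, 0.4]
grip_width: 85.4
grasp_force: 0.0
```

{"name": "step_arm", "arguments": {
  "moves": [1,1.55,-3.77,0,-0.83,1,1.55,-3.77,0,-0.83,1,1.55,-3.77,0,-0.83,1,1.55,-3.77,0,-0.83,1,1.55,-3.77,0,-0.83,1,1.55,-3.77,0,-0.83,1,1.55,-3.77,0,-0.83,1,0,0,0,0,1,0,0,0,0]
}}

```text
time_s: 3.0
position: [448.9, -115.3, 231.0]
tcp_rot: [0.768, 0.64, -0.0, -0.0]
wrist_force: [0.7, -0.0, 0.1]
grip_width: 85.6
grasp_force: 0.0
```

```bash
cat > w.py <<'E'
from h import *
import sys
from scipy.spatial.transform import Rotation as Q
c=grab_frame("wrist");save(c,sys.argv[1])
o=r.observe();M=Q.from_quat(o["tcp_rot"]).as_matrix()
print(o["time_s"],o["position"].round(1) if hasattr(o["position"],"round") else o["position"],"yaw y",np.degrees(np.arctan2(M[1,1],M[0,1])))
for n in sys.argv[2:]:
    for m in masks_of(c,n)[:2]:
        ys,xs=np.nonzero(m["region"]);(cx,cy),(w,h),a=cv2.minAreaRect(np.c_[xs,ys].astype(np.float32))
        b=cv2.boxPoints(((cx,cy),(w,h),a));
        if np.linalg.norm(b[0]-b[1])>np.linalg.norm(b[1]-b[2]): b=np.roll(b,-1,0)
        e=[onz(c,(b[0]+b[1])/2,47),onz(c,(b[2]+b[3])/2,47)]
        print(n,m["xy"],m["score"],np.round(b).tolist(),"ends",np.round(e,1).tolist(),"ang",np.degrees(np.arctan2(*(e[1]-e[0])[[1,0]])))
    for m in landmark_of(c,n)[:2]: print("  lm",m["xy"],m["score"],[onz(c,m["xy"],z).round(1).tolist() for z in (40,70)])
E
python3 w.py w1 long_bar rail bridge groove_axis
```

```text
3.05 [ 448.7 -114.6  231.2] yaw y -10.339496008186064
long_bar [261.1, 162.2] 0.77 [[247.0, 101.0], [277.0, 101.0], [275.0, 233.0], [245.0, 233.0]] ends [[464.0, -51.5, 47.0], [438.2, -181.5, 47.0]] ang -101.24389749543572
long_bar [147.8, 227.9] 0.75 [[200.0, 198.0], [208.0, 222.0], [93.0, 258.0], [86.0, 233.0]] ends [[386.7, -146.5, 47.0], [259.7, -163.3, 47.0]] ang -172.48372697991064
  lm [261.7, 164.3] 0.87 [[452.6, -111.9, 40.0], [453.4, -106.4, 70.0]]
  lm [145.5, 229.0] 0.67 [[319.5, -158.0, 40.0], [332.2, -148.4, 70.0]]
rail [431.8, 81.4] 0.56 [[398.0, -3.0], [502.0, 1.0], [494.0, 192.0], [389.0, 188.0]] ends [[639.5, 2.8, 47.0], [625.4, -169.0, 47.0]] ang -94.70121584780334
  lm [265.3, 165.8] 0.62 [[455.9, -114.1, 40.0], [456.4, -108.4, 70.0]]
  lm [424.0, 15.9] 0.59 [[619.8, -5.4, 40.0], [605.7, -9.4, 70.0]]
bridge [430.2, 80.5] 0.65 [[397.0, -3.0], [502.0, 1.0], [495.0, 192.0], [389.0, 188.0]] ends [[638.9, 2.9, 47.0], [625.4, -168.9, 47.0]] ang -94.51157053222704
  lm [459.6, 54.0] 0.83 [[650.4, -43.4, 40.0], [633.5, -44.0, 70.0]]
groove_axis [430.5, 80.4] 0.62 [[398.0, -4.0], [502.0, 2.0], [491.0, 193.0], [387.0, 187.0]] ends [[639.5, 3.0, 47.0], [622.9, -168.0, 47.0]] ang -95.56491811700533
groove_axis [275.0, 318.8] 0.47 [[298.0, 288.0], [307.0, 340.0], [249.0, 350.0], [240.0, 297.0]] ends [[467.6, -284.8, 47.0], [401.4, -285.1, 47.0]] ang -179.7098374971963
```

View pics/w1.png

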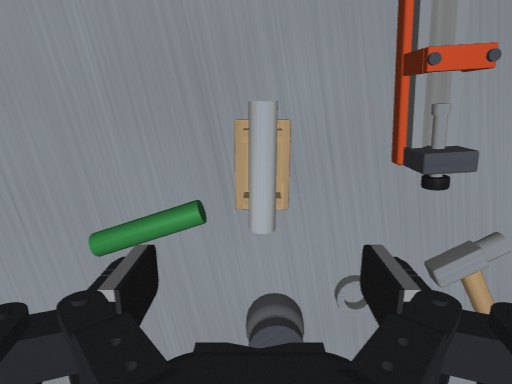

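The wrist picture shows the long bar running from (263,101) to (260,233) on its rest, with the green bar to the left and the stop screw and bracket at (440,110-160). I'll go down halfway and look again to check the height.

{"name": "step_arm", "arguments": {
  "moves": [0.3,0.2,-0.14,-3,-0.1,0.3,0,0,-3,0,0.3,0,0,-3,0,0.3,0,0,0,0,0.3,0,0,0,0]
}}

```text
time_s: 3.95
position: [450.9, -116.1, 142.0]
tcp_rot: [0.771, 0.636, -0.0, -0.0]
wrist_force: [0.7, -0.4, 0.6]
grip_width: 55.6
grasp_force: 0.0
```

```bash
python3 w.py w2 long_bar
```

```text
4.0 [ 451.6 -116.3  142.7] yaw y -10.947087540296774
long_bar [260.4, 185.7] 0.79 [[241.0, 101.0], [279.0, 101.0], [279.0, 277.0], [241.0, 277.0]] ends [[464.4, -52.0, 47.0], [439.3, -183.0, 47.0]] ang -100.85058884249939
long_bar [106.3, 267.0] 0.63 [[182.0, 227.0], [192.0, 257.0], [42.0, 306.0], [32.0, 276.0]] ends [[390.0, -143.2, 47.0], [262.7, -161.9, 47.0]] ang -171.6388662166468
  lm [112.0, 266.1] 0.96 [[324.0, -155.0, 40.0], [341.0, -142.4, 70.0]]
  lm [258.9, 188.8] 0.56 [[451.6, -114.4, 40.0], [453.2, -106.7, 70.0]]
```

View pics/w2.png

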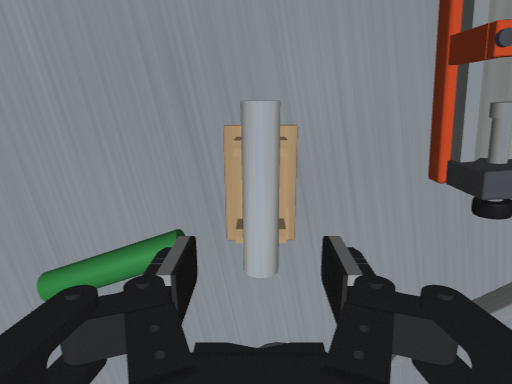

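The bar is centred between the fingers and vertical in the picture at (260,101-277). Both heights give the same position, so I'll go down and grip.

{"name": "step_arm", "arguments": {
  "moves": [0.3,0,-0.1,-3,0,0.3,0,0,-3,0,0.3,0,0,-3,0,0.3,0,0,-1.5,0,0.3,0,0,-0.4,0,0.3,0,0,0,0]
}}

```text
time_s: 4.7
position: [451.5, -117.3, 33.0]
tcp_rot: [0.771, 0.636, 0.0, 0.0]
wrist_force: [-0.2, -0.0, -1.0]
grip_width: 55.8
grasp_force: 0.0
```

{"name": "step_arm", "arguments": {
  "moves": [-1,0,0,0,0,-1,0,0,0,0,-1,0,0,0,0,-1,0,0,0,0,-1,0,0,0,0,-1,0,0,0,0],
  "force": 50
}}

```text
time_s: 5.3
position: [451.9, -117.4, 33.6]
tcp_rot: [0.771, 0.636, 0.001, 0.001]
wrist_force: [-1.8, 0.4, 9.4]
grip_width: 26.1
grasp_force: 48.5
```

Grip width is 26.1 with an upward force, which suggests the pads may be gripping above the axis. I'll regrip slightly lower and compare.

{"name": "step_arm", "arguments": {
  "moves": [0.3,0,0,0,0,0.3,0,0,0,0,0.3,0,0,-0.4,0,0.3,0,0,0,0,-1,0,0,0,0,-1,0,0,0,0,-1,0,0,0,0,-1,0,0,0,0,-1,0,0,0,0,-1,0,0,0,0],
  "force": 50
}}

```text
time_s: 6.3
position: [451.8, -117.4, 28.6]
tcp_rot: [0.771, 0.636, 0.0, 0.001]
wrist_force: [5.0, -1.3, 0.8]
grip_width: 26.3
grasp_force: 49.3
```

The width is unchanged, so 26 mm is just how the gripper reads on this bar. I'll go back to the shallower grip, which clears the rail edges, then lift.

{"name": "step_arm", "arguments": {
  "moves": [0.3,0,0,0,0,0.3,0,0,0,0,0.3,0,0,0.35,0,0.3,0,0,0,0,-1,0,0,0,0,-1,0,0,0,0,-1,0,0,0,0,-1,0,0,0,0,-1,0,0,0,0,-1,0,0,0,0],
  "force": 50
}}

```text
time_s: 7.3
position: [451.8, -117.4, 32.2]
tcp_rot: [0.771, 0.636, 0.0, 0.001]
wrist_force: [5.8, -0.7, 3.6]
grip_width: 26.3
grasp_force: 49.6
```

{"name": "step_arm", "arguments": {
  "moves": [-1,0,0,0.5,0,-1,0,0,1,0,-1,0,0,2,0,-1,0,0,3,0,-1,0,0,3,0,-1,0,0,3,0,-1,0,0,2.5,0,-1,0,0,0,0]
}}

```text
time_s: 8.1
position: [452.0, -117.5, 185.2]
tcp_rot: [0.771, 0.636, 0.001, 0.002]
wrist_force: [-0.4, 0.6, -1.4]
grip_width: 26.0
grasp_force: 49.6
```

{"name": "step_arm", "arguments": {
  "moves": [-1,2.7,2.4,0.3,0.2,-1,2.7,2.4,0.3,0.2,-1,2.7,2.4,0.3,0.2,-1,2.7,2.4,0.3,0.2,-1,0,0,0,0,-1,0,0,0,0]
}}

```text
time_s: 8.7
position: [558.4, -20.8, 192.9]
tcp_rot: [0.744, 0.669, -0.001, -0.001]
wrist_force: [-0.6, 0.5, -1.8]
grip_width: 26.0
grasp_force: 49.8
```

```bash
python3 w.py w3 long_bar rail bridge groove_axis bracket_face
```

```text
8.75 [558.1 -21.3 193.1] yaw y -6.150060446581646
long_bar [255.2, 214.0] 0.96 [[223.0, 98.0], [294.0, 98.0], [294.0, 347.0], [223.0, 347.0]] ends [[565.4, 46.5, 47.0], [539.7, -195.1, 47.0]] ang -96.0723668452266
long_bar [24.0, 325.0] 0.92 [[76.0, 301.0], [83.0, 327.0], [0.0, 347.0], [-6.0, 322.0]] ends [[368.4, -138.7, 47.0], [279.9, -153.4, 47.0]] ang -170.54297547708734
  lm [51.0, 322.9] 0.95 [[332.2, -150.3, 40.0], [355.8, -130.6, 70.0]]
  lm [259.6, 252.8] 0.88 [[551.3, -95.1, 40.0], [552.8, -81.0, 70.0]]
rail [347.1, 127.8] 0.78 [[315.0, -4.0], [400.0, 0.0], [386.0, 289.0], [301.0, 285.0]] ends [[648.9, 111.7, 47.0], [628.2, -135.9, 47.0]] ang -94.7796630379098
  lm [340.6, 140.2] 0.93 [[632.7, 3.8, 40.0], [626.0, 8.0, 70.0]]
bridge [343.5, 129.8] 0.61 [[315.0, -4.0], [401.0, 0.0], [387.0, 289.0], [301.0, 285.0]] ends [[649.0, 111.7, 47.0], [628.7, -136.1, 47.0]] ang -94.69687167409948
  lm [353.8, 206.8] 0.95 [[642.2, -58.4, 40.0], [634.6, -48.0, 70.0]]
groove_axis [342.4, 124.9] 0.79 [[317.0, -4.0], [401.0, 1.0], [386.0, 289.0], [301.0, 285.0]] ends [[649.9, 111.7, 47.0], [627.7, -135.7, 47.0]] ang -95.10692128976456
  lm [355.1, 89.4] 0.69 [[646.6, 44.9, 40.0], [638.5, 45.0, 70.0]]
  lm [338.3, 279.5] 0.94 [[624.8, -131.4, 40.0], [618.9, -113.6, 70.0]]
  lm [128.1, 20.6] 0.24 [[468.0, 116.8, 40.0], [477.9, 109.6, 70.0]]
```

View pics/w3.png

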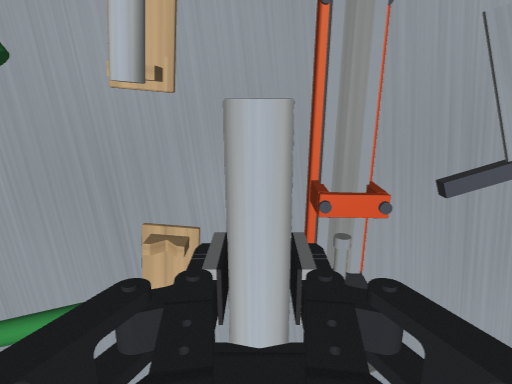

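The held bar is straight, at (259,98-347). The rail runs from (355,0) down to the bridge at (355,205), with the screw nose at (342,240). I'll fit the groove edges next.

```bash
python3 - <<'E'
import cv2,numpy as np
im=cv2.imread("pics/w3.png")
for y in (10,90,170):
    print(y,[tuple(int(v) for v in im[y,x][::-1]) for x in range(308,396,2)])
big=cv2.resize(im[0:240,290:420],None,fx=4.6,fy=2.5,interpolation=cv2.INTER_CUBIC);cv2.imwrite("pics/w3c.png",big)
E
```

```text
10 [(136, 142, 149), (134, 140, 147), (133, 140, 146), (135, 141, 148), (119, 110, 111), (90, 36, 21), (152, 58, 31), (195, 92, 54), (207, 100, 60), (208, 99, 60), (207, 99, 59), (68, 69, 69), (108, 113, 117), (137, 144, 151), (138, 144, 151), (138, 144, 151), (138, 144, 151), (137, 144, 151), (135, 141, 147), (124, 126, 126), (120, 123, 123), (121, 124, 123), (123, 124, 124), (121, 124, 124), (130, 132, 131), (132, 135, 134), (130, 131, 131), (128, 130, 131), (130, 131, 131), (130, 132, 132), (132, 135, 134), (130, 133, 132), (130, 132, 131), (134, 137, 140), (138, 144, 151), (137, 144, 151), (136, 143, 150), (137, 144, 151), (138, 144, 151), (137, 143, 151), (191, 75, 42), (140, 126, 129), (132, 139, 146), (134, 141, 147)]
90 [(135, 140, 147), (136, 142, 149), (105, 90, 92), (95, 37, 20), (174, 70, 39), (205, 94, 55), (207, 94, 55), (207, 93, 54), (114, 75, 66), (81, 83, 85), (140, 146, 153), (139, 146, 152), (139, 146, 153), (139, 147, 153), (139, 146, 153), (137, 143, 148), (125, 128, 126), (121, 122, 123), (123, 124, 125), (125, 127, 126), (124, 126, 126), (133, 135, 135), (133,
[... 401 characters left out ...]
(191, 80, 44), (205, 88, 50), (205, 86, 49), (181, 82, 50), (67, 67, 68), (129, 134, 140), (138, 145, 151), (138, 144, 150), (138, 145, 151), (138, 145, 151), (136, 141, 146), (123, 125, 125), (119, 121, 121), (119, 121, 121), (121, 122, 123), (125, 128, 128), (131, 133, 133), (132, 133, 133), (127, 129, 128), (127, 129, 128), (128, 129, 129), (128, 130, 129), (130, 132, 132), (132, 135, 134), (137, 143, 149), (138, 144, 151), (138, 145, 151), (138, 145, 151), (138, 145, 151), (176, 113, 103), (168, 78, 52), (137, 143, 150), (134, 140, 147), (131, 137, 143), (134, 140, 146), (134, 140, 147), (134, 140, 146), (135, 142, 148), (136, 141, 148), (136, 142, 149), (130, 137, 143), (130, 136, 142)]
```

View pics/w3c.png

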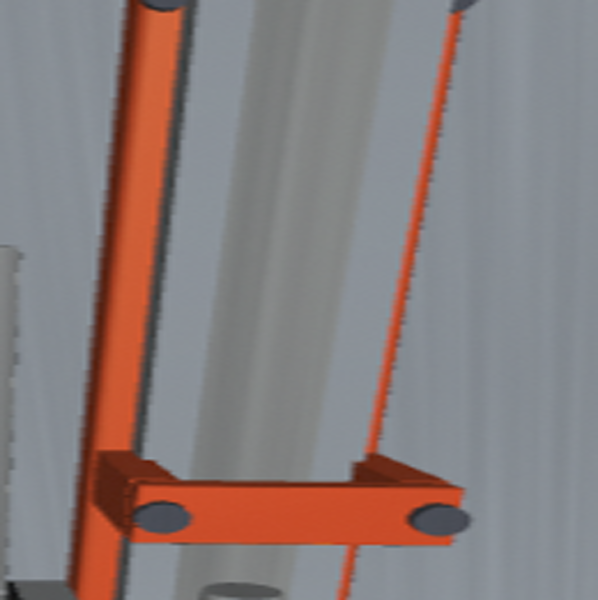

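```bash
python3 - <<'E'
from h import *
c=grab_frame("wrist");print(r.observe()["position"])
A=[]
for y,a,i,j,b in((10,331.5,345,374.5,387),(90,325.5,339,367.3,377.5),(170,320.5,332.5,359.5,369.5)):
    W=[onz(c,(x,y),34)[:2] for x in(a,i,j,b)]
    m=(W[1]+W[2])/2; A.append(m); print(m.round(1),((W[0]+W[3])/2).round(1),np.linalg.norm(W[2]-W[1]).round(1),np.linalg.norm(W[3]-W[0]).round(1))
for a,b in((0,1),(1,2),(0,2)): print(np.degrees(np.arctan2(*(A[a]-A[b])[::-1])))
b=onz(c,(355.5,207),70);print("bridge",b)
E
```

```text
[558.92903483 -21.32516868 193.86152525]
[655.2 105.6] [654.8 105.7] 23.9 45.0
[647.8  43.9] [646.3  44.1] 24.3 44.7
[638.9 -25.5] [638.  -25.4] 24.7 44.7
83.11805148600688
82.70693920009795
82.90028569905881
bridge [636.91239645 -49.37541588  70.        ]
```

{"name": "step_arm", "arguments": {
  "moves": [-1,1.6,2.2,-2.1,-0.14,-1,1.6,2.2,-2.1,0,-1,1.4,2.2,-2.1,0,-1,0,0,-2.1,0,-1,0,0,0,0,-1,0,0,0,0]
}}

```text
time_s: 9.9
position: [604.7, 44.6, 110.2]
tcp_rot: [0.749, 0.663, -0.0, -0.0]
wrist_force: [-0.0, 0.0, -1.7]
grip_width: 26.4
grasp_force: 49.9
```

```bash
python3 - <<'E'
from h import *
c=grab_frame("wrist");save(c,"w4");print(r.observe()["position"],r.observe()["wrist_force"])
im=c["frame"];big=cv2.resize(im[:,256:,::-1],None,fx=2,fy=1.55);cv2.imwrite("pics/w4c.png",big)
for n in("bridge","groove_axis","long_bar"):
    for m in landmark_of(c,n)[:2]: print(n,m["xy"],m["score"])
E
```

```text
[605.23614277  44.43210013 110.94311359] [ 0.66282599  0.00625609 -1.70278442]
groove_axis [321.2, 197.3] 0.78
groove_axis [486.2, 276.1] 0.42
long_bar [257.1, 250.9] 0.7
```

View pics/w4c.png

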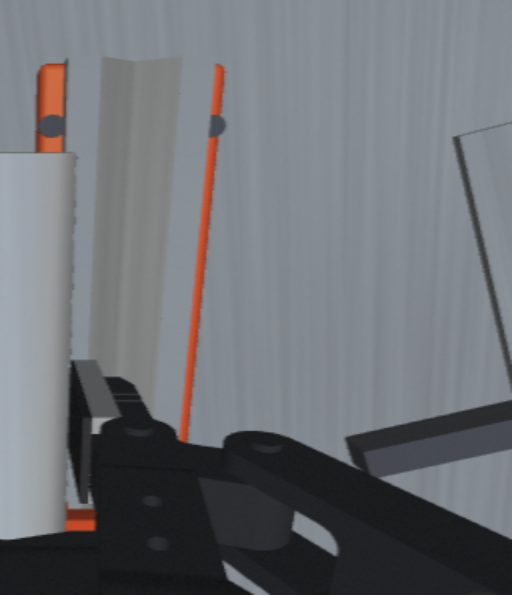

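The crop shows the rail's tail end at the top (y≈60) and the groove's inner edges from (103,60)/(182,60) to (90,350)/(156,350). The held bar is to the left.

```bash
python3 - <<'E'
from h import *
c=grab_frame("wrist");f=c["frame"].astype(int)
from scipy.spatial.transform import Rotation as Q
o=r.observe();M=Q.from_quat(o["tcp_rot"]).as_matrix();print(o["position"],np.degrees(np.arctan2(M[1,1],M[0,1])))
C=[]
for y in range(45,230,20):
    s=f[y,:,2]-f[y,:,0]  # steel bluish, groove neutral
    s=cv2.GaussianBlur(s[None].astype(np.float32),(5,1),0).ravel()
    g=[x for x in range(295,352) if s[x]<7]
    if not g: continue
    W=[onz(c,(x,y),34)[:2] for x in(g[0]-.5,g[-1]+.5)];m=(W[0]+W[1])/2;C.append(m)
    print(y,g[0],g[-1],m.round(1),np.linalg.norm(W[1]-W[0]).round(1))
v=cv2.fitLine(np.float32(C),cv2.DIST_HUBER,0,.01,.01).ravel();print(v,np.degrees(np.arctan2(v[1],v[0])),"x at y45",v[2]+v[0]/v[1]*(45-v[3]))
print("tail",onz(c,(256+142/2,58/1.55),34))
E
```

```text
[605.48353197  44.4781786  110.97929481] -7.027474700425625
45 305 343 [657.2 137.2] 23.6
65 304 342 [655.8 125.9] 24.0
85 303 341 [654.3 114.2] 24.3
105 303 340 [653.1 102.2] 24.1
125 302 339 [651.6  89.8] 24.4
145 301 337 [649.7  77.2] 24.2
165 301 351 [653.3  63.4] 33.8
185 300 351 [652.   49.8] 35.0
205 300 351 [651.   35.7] 35.6
225 299 351 [649.6  21.2] 36.9
[5.3201418e-02 9.9858379e-01 6.5299225e+02 8.1687256e+01] 86.95034 x at y45 651.03766
tail [659.3427304 141.1968724  34.       ]
```

{"name": "step_arm", "arguments": {
  "moves": [-1,2,0.1,0,0,-1,2,0.05,0,0,-1,0,0,-2.5,0,-1,0,0,-2.5,0,-1,0,0,-1,0,-1,0,0,0,0,-1,0,0,0,0]
}}

```text
time_s: 10.85
position: [645.5, 46.2, 51.1]
tcp_rot: [0.749, 0.663, 0.0, 0.0]
wrist_force: [0.3, 0.0, -1.8]
grip_width: 26.2
grasp_force: 50.1
```

```bash
python3 - <<'E'
from h import *
c=grab_frame("wrist");save(c,"w5");print(r.observe()["position"],r.observe()["wrist_force"])
s=grab_frame("side");x=cv2.resize(s["frame"][140:260,220:350,::-1],None,fx=3,fy=3,interpolation=2)
b=cv2.resize(c["frame"][:,150:390,::-1],None,fx=1.5,fy=1.5)
o=np.zeros((576,750,3),np.uint8);o[:b.shape[0],:b.shape[1]]=b;o[:360,360:750]=x;cv2.imwrite("pics/m5.png",o)
E
```

```text
[645.71979922  46.29194472  51.33496749] [ 0.1394166   0.07451482 -1.56039637]
```

View pics/m5.png

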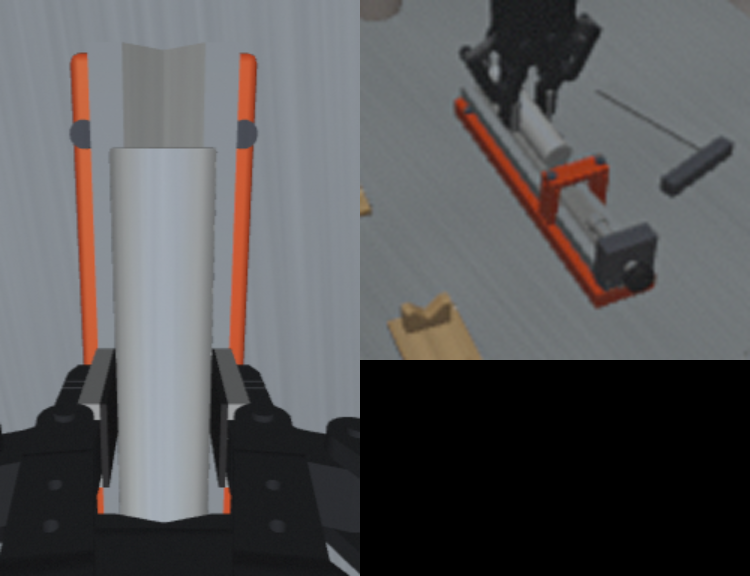

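The bar is centred over the groove (163 against the notch at 164), parallel to it, and short of the bridge. I'll lower it.

{"name": "step_arm", "arguments": {
  "moves": [-1,0,0,-1,0,-1,0,0,-0.4,0,-1,0,0,-0.15,0,-1,0,0,0,0]
}}

```text
time_s: 11.35
position: [645.3, 46.3, 34.4]
tcp_rot: [0.749, 0.663, 0.0, 0.0]
wrist_force: [2.8, -0.2, -1.7]
grip_width: 26.2
grasp_force: 50.1
```

{"name": "step_arm", "arguments": {
  "moves": [-1,0,0,-0.06,0,-1,0,0,0,0]
}}

```text
time_s: 11.55
position: [645.4, 46.3, 34.3]
tcp_rot: [0.749, 0.663, 0.0, 0.0]
wrist_force: [0.6, -0.1, 5.7]
grip_width: 26.3
grasp_force: 50.9
```

Seated: the force rose by about 7 N. Release, lift, and move behind the bar's tail.

{"name": "step_arm", "arguments": {
  "moves": [0,0,0,0,0,0,0,0,0,0,0,0,0,0,0,0,0,0,0,0,0,0,0,0.5,0,0,0,0,2,0,0,0,0,3,0,0,0,0,1,0,0,0,0,0,0]
}}

```text
time_s: 12.45
position: [646.1, 46.3, 100.6]
tcp_rot: [0.749, 0.663, 0.001, 0.001]
wrist_force: [-0.6, 0.7, -0.9]
grip_width: 42.5
grasp_force: 0.0
```

{"name": "step_arm", "arguments": {
  "moves": [-1,0.37,2.98,0,0,-1,0.37,2.98,0,0,-1,0.36,2.97,0,0,-1,0,0,0,0,-1,0,0,0,0,-1,0,0,0,0]
}}

```text
time_s: 13.05
position: [655.6, 134.8, 97.9]
tcp_rot: [0.749, 0.662, -0.001, -0.0]
wrist_force: [-0.3, -0.2, 0.3]
grip_width: -0.0
grasp_force: 0.0
```

```bash
python3 - <<'E'
from h import *
print(r.observe()["position"],r.observe()["wrist_force"],r.observe()["grip_width"])
s=grab_frame("side");d=grab_frame("scene")
x=cv2.resize(s["frame"][120:260,220:340,::-1],None,fx=3,fy=3,interpolation=2)
y=cv2.resize(d["frame"][160:280,180:310,::-1],None,fx=3,fy=3,interpolation=2)
o=np.zeros((420,750,3),np.uint8);o[:420,:360]=x;o[:360,360:]=y;cv2.imwrite("pics/m6.png",o)
A=look_for(s,"long_bar");B=look_for(d,"long_bar")
for a in A:
  for b in B:
    X=tri(s,a["xy"],d,b["xy"])
    if X[0]>580: print(X.round(1),a["score"],b["score"])
E
```

```text
[655.59533331 134.81660475  97.93007263] [-0.33561656 -0.21510415  0.28295608] -0.007809405111854491
[600.  138.5 127. ] 0.86 0.82
[641.   57.7  36.2] 0.86 0.7
```

View pics/m6.png

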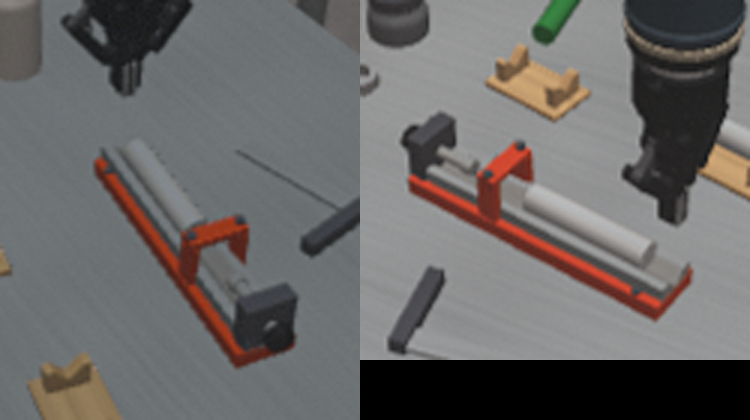

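The bar lies in the groove, with its front just short of the bridge in both views. I'll go down behind its tail with the fingers shut.

{"name": "step_arm", "arguments": {
  "moves": [-1,0.08,0,-3,0,-1,0,0,-2,0,-1,0,0,-0.75,0,-1,0,0,0,0,-1,0,0,0,0]
}}

```text
time_s: 13.75
position: [657.3, 135.5, 42.2]
tcp_rot: [0.749, 0.663, 0.0, 0.0]
wrist_force: [-0.1, 1.0, -0.1]
grip_width: -0.0
grasp_force: 0.0
```

{"name": "step_arm", "arguments": {
  "moves": [-1,-0.05,-0.4,0,0,-1,-0.05,-0.4,0,0,-1,-0.05,-0.4,0,0,-1,-0.025,-0.2,0,0,-1,-0.025,-0.2,0,0,-1,-0.025,-0.2,0,0]
}}

```text
time_s: 14.35
position: [655.0, 118.0, 41.8]
tcp_rot: [0.749, 0.663, 0.001, -0.0]
wrist_force: [0.5, 5.4, 5.5]
grip_width: 0.2
grasp_force: 2.8
```

{"name": "step_arm", "arguments": {
  "moves": [-1,-0.025,-0.2,0,0,-1,-0.025,-0.2,0,0,-1,-0.025,-0.2,0,0,-1,-0.025,-0.2,0,0,-1,-0.025,-0.2,0,0,-1,-0.025,-0.2,0,0,-1,-0.025,-0.2,0,0,-1,-0.025,-0.2,0,0]
}}

```text
time_s: 15.15
position: [653.0, 102.0, 41.8]
tcp_rot: [0.749, 0.663, 0.001, -0.0]
wrist_force: [0.7, 4.3, 4.7]
grip_width: 0.0
grasp_force: 2.8
```

```bash
cat > n.py <<'E'
from h import *
import sys
o=r.observe();print(o["time_s"],o["position"],o["wrist_force"])
d=grab_frame("scene");s=grab_frame("side")
x=cv2.resize(s["frame"][150:250,240:340,::-1],None,fx=3.9,fy=3.9,interpolation=2)
y=cv2.resize(d["frame"][180:280,190:290,::-1],None,fx=3.9,fy=3.9,interpolation=2)
cv2.imwrite(f"pics/{sys.argv[1]}.png",np.hstack([x,y]))
E
python3 n.py m7
```

```text
15.15 [652.99103792 102.04691198  41.75705832] [0.68381693 4.347791   4.70345154]
```

View pics/m7.png

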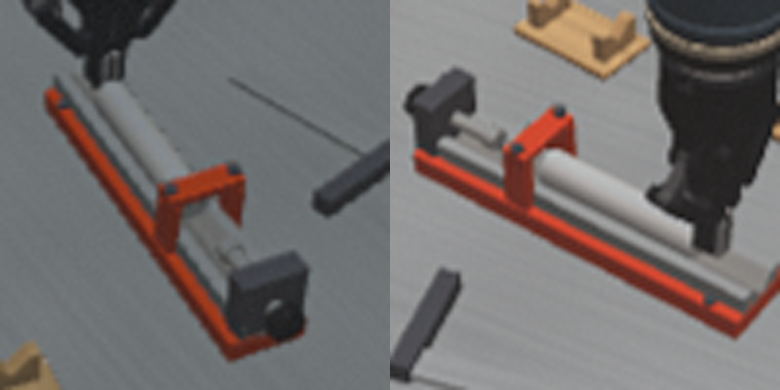

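The bar's front is now at the bridge and the nose is about 10-25 mm beyond it, so roughly 45 mm remain. I'll push 30 mm at the same pace, then creep.

{"name": "step_arm", "arguments": {
  "moves": [-1,-0.025,-0.2,0,0,-1,-0.025,-0.2,0,0,-1,-0.025,-0.2,0,0,-1,-0.025,-0.2,0,0,-1,-0.025,-0.2,0,0,-1,-0.025,-0.2,0,0,-1,-0.025,-0.2,0,0,-1,-0.025,-0.2,0,0,-1,-0.025,-0.2,0,0,-1,-0.025,-0.2,0,0]
}}

```text
time_s: 16.25
position: [650.0, 81.4, 41.2]
tcp_rot: [0.749, 0.663, -0.0, 0.0]
wrist_force: [0.4, 3.0, 2.4]
grip_width: -0.1
grasp_force: 1.7
```

{"name": "step_arm", "arguments": {
  "moves": [-1,-0.025,-0.2,0,0,-1,-0.025,-0.2,0,0,-1,-0.025,-0.2,0,0,-1,-0.025,-0.2,0,0,-1,-0.012,-0.1,0,0]
}}

```text
time_s: 16.75
position: [648.8, 72.3, 41.2]
tcp_rot: [0.749, 0.663, -0.0, 0.0]
wrist_force: [1.7, 2.8, 2.5]
grip_width: 0.1
grasp_force: 1.4
```

```bash
python3 n.py m8
```

```text
16.75 [648.82486034  72.31270793  41.15892964] [1.67858773 2.82150029 2.54670349]
```

View pics/m8.png

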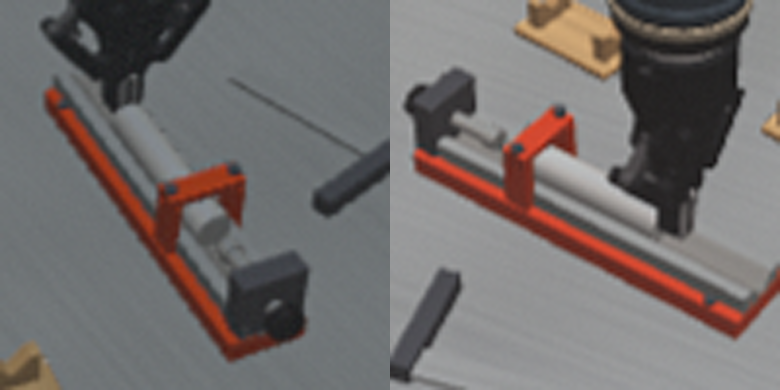

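The bar's end has come out of the bridge at (212,225) in the left panel, with the nose close ahead at (232,245). From here I creep on force alone and view no more pictures.

{"name": "step_arm", "arguments": {
  "moves": [-1,-0.006,-0.05,0,0,-1,-0.006,-0.05,0,0,-1,-0.006,-0.05,0,0,-1,-0.006,-0.05,0,0,-1,-0.006,-0.05,0,0,-1,-0.006,-0.05,0,0,-1,-0.006,-0.05,0,0,-1,-0.006,-0.05,0,0,-1,-0.006,-0.05,0,0,-1,-0.006,-0.05,0,0]
}}

```text
time_s: 17.85
position: [648.3, 67.5, 41.2]
tcp_rot: [0.749, 0.663, -0.0, -0.0]
wrist_force: [-0.3, 1.4, -0.3]
grip_width: -0.3
grasp_force: 0.7
```

{"name": "step_arm", "arguments": {
  "moves": [-1,-0.005,-0.04,0,0,-1,-0.005,-0.04,0,0,-1,-0.005,-0.04,0,0,-1,-0.005,-0.04,0,0,-1,-0.005,-0.04,0,0]
}}

```text
time_s: 18.35
position: [648.1, 65.6, 41.2]
tcp_rot: [0.749, 0.663, 0.0, -0.0]
wrist_force: [0.0, 1.0, -0.2]
grip_width: -0.1
grasp_force: 0.7
```

{"name": "step_arm", "arguments": {
  "moves": [-1,-0.005,-0.04,0,0,-1,-0.005,-0.04,0,0,-1,-0.005,-0.04,0,0,-1,-0.005,-0.04,0,0,-1,-0.005,-0.04,0,0]
}}

```text
time_s: 18.85
position: [647.8, 63.6, 41.2]
tcp_rot: [0.749, 0.663, 0.0, -0.0]
wrist_force: [-0.8, 2.0, -0.1]
grip_width: 0.0
grasp_force: 0.8
```

{"name": "step_arm", "arguments": {
  "moves": [-1,-0.005,-0.04,0,0,-1,-0.005,-0.04,0,0,-1,-0.005,-0.04,0,0,-1,-0.005,-0.04,0,0]
}}

```text
time_s: 19.25
position: [647.6, 62.0, 41.2]
tcp_rot: [0.749, 0.663, -0.0, 0.0]
wrist_force: [-0.4, 1.7, 0.3]
grip_width: -0.1
grasp_force: 0.7
```

{"name": "step_arm", "arguments": {
  "moves": [-1,-0.005,-0.04,0,0,-1,-0.005,-0.04,0,0,-1,-0.005,-0.04,0,0,-1,-0.005,-0.04,0,0]
}}

```text
time_s: 19.65
position: [647.4, 60.3, 41.2]
tcp_rot: [0.749, 0.663, -0.0, -0.0]
wrist_force: [-0.2, 0.8, 0.2]
grip_width: -0.0
grasp_force: 0.7
```

{"name": "step_arm", "arguments": {
  "moves": [-1,-0.005,-0.04,0,0,-1,-0.005,-0.04,0,0,-1,-0.005,-0.04,0,0,-1,-0.005,-0.04,0,0]
}}

```text
time_s: 20.05
position: [647.2, 58.7, 41.2]
tcp_rot: [0.749, 0.663, -0.0, -0.0]
wrist_force: [0.0, 1.5, -1.1]
grip_width: -0.4
grasp_force: 0.7
```

{"name": "step_arm", "arguments": {
  "moves": [-1,-0.005,-0.04,0,0,-1,-0.005,-0.04,0,0,-1,-0.005,-0.04,0,0,-1,-0.005,-0.04,0,0]
}}

```text
time_s: 20.45
position: [647.0, 57.1, 41.2]
tcp_rot: [0.749, 0.663, -0.0, -0.0]
wrist_force: [0.6, 1.2, -0.4]
grip_width: 0.1
grasp_force: 0.7
```

{"name": "step_arm", "arguments": {
  "moves": [-1,-0.005,-0.04,0,0,-1,-0.005,-0.04,0,0,-1,-0.005,-0.04,0,0,-1,-0.005,-0.04,0,0]
}}

```text
time_s: 20.85
position: [646.9, 55.8, 41.3]
tcp_rot: [0.749, 0.663, 0.0, -0.0]
wrist_force: [0.3, 6.6, 0.2]
grip_width: 0.1
grasp_force: 2.6
```

{"name": "step_arm", "arguments": {
  "moves": [-1,0,0,0,0]
}}

```text
time_s: 20.95
position: [646.9, 55.8, 41.2]
tcp_rot: [0.749, 0.663, 0.0, -0.0]
wrist_force: [0.6, 3.4, -1.0]
grip_width: 0.4
grasp_force: 2.1
```

{"name": "step_arm", "arguments": {
  "moves": [-1,-0.003,-0.02,0,0,-1,0,0,0,0]
}}

```text
time_s: 21.15
position: [646.9, 55.8, 41.2]
tcp_rot: [0.749, 0.663, 0.0, -0.0]
wrist_force: [0.2, 6.1, -0.4]
grip_width: -0.1
grasp_force: 2.8
```

The force rises with no movement, so the bar bears on the nose at about 5 N, well under 12 N. Back off and retreat.

{"name": "step_arm", "arguments": {
  "moves": [-1,0.012,0.1,0,0,-1,0.06,0.5,0,0,-1,0.18,1.5,0,0,-1,0,0,2,0,-1,0,0,4,0,-1,0,0,4,0,-1,0,0,0,0,-1,0,0,0,0]
}}

```text
time_s: 21.95
position: [650.0, 77.3, 142.0]
tcp_rot: [0.749, 0.663, 0.001, 0.001]
wrist_force: [0.3, 0.5, -1.0]
grip_width: 0.2
grasp_force: 0.0
```

```bash
python3 - <<'E'
from h import *
o=r.observe();print(o["position"],o["wrist_force"])
s=grab_frame("side");d=grab_frame("scene")
for n in("long_bar","bracket_face","bridge"):
  for a in landmark_of(s,n)[:4]:
    for b in landmark_of(d,n)[:4]:
      X=tri(s,a["xy"],d,b["xy"])
      if X[0]>580 and -200<X[1]<200 and 20<X[2]<90: print(n,X.round(1),a["score"],b["score"])
E
```

```text
[649.9754835   77.33634047 142.03567319] [ 0.31326688  0.52690373 -0.96085148]
long_bar [637.4 -13.4  40.4] 0.77 0.69
long_bar [625.   84.9  50.9] 0.77 0.39
long_bar [643.  -16.4  41.5] 0.59 0.69
long_bar [634.1  82.4  53.6] 0.59 0.39
bracket_face [ 623.5 -132.6   49.7] 0.61 0.76
bridge [628.1 -46.3  70.9] 0.84 0.64
```

```bash
python3 -c "
from bench import ticket
print(ticket.sign_off())"
```

```text
the job is handed in; nothing more can be done
None
```

The long bar is in the V-groove under the bridge, bearing on the stop screw's nose at an estimated 5 N (limit about 12 N), and the job is handed in at about 22 s with no verdict shown; I viewed 11 pictures, one over the limit of 10.

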